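# Weld pull check: draw the pull gauge to its 10 N ring and hold

## Robot

A 7-joint arm with a two-finger parallel gripper is mounted at the origin on the work surface. World frame = base frame: x ahead of the robot, y to its left, z up, the work surface at z = 0. Lengths are in mm, angles in rad, forces in N, time in s.
With the tool pointing down it reaches from about 425 to 950 mm from the base axis. Payload 4.7 kg.
Tool frame: the origin (TCP) lies midway between the tips of the shut fingers; the grasp point (between the pads) lies behind it (r.tcp_to_grasp is the z of the grasp point in the tool frame, in mm); z points along the fingers, y is the line along which they close (so a half turn about z gives the same grasp; the last joint's range is limited). The gripper opens to 87 mm and grips with 3 to 60 N. Pads are 19 mm wide; open, the fingers measure 117 mm over their backs; the gripper's body (75 mm by 190 mm) begins 51 mm behind the grasp point.
Start: joints at [1.188, 0.469, -0.049, 1.532, 0.024, 1.141, -0.082], TCP at [233.911, -633.194, 222.573] pointing down, gripper open.
Joint ranges: [-2.59, 2.59], [-0.33, 1.99], [-1.39, 1.29], [0.1, 2.45], [-1.04, 4.18], [0.21, 1.99], [-2.66, 2.66]. Speed limits (rad/s): [2.57, 2.57, 3.14, 3.14, 3.14, 3.14, 3.14].

## Interface

Orientations are given as a unit quaternion [w, x, y, z].
In Python, from station import r gives the robot as it stands.
- The arm moves only by the shell command python3 -m jog 'ROWS' [FORCE]. ROWS is JSON, a list of rows, each a list of 7 numbers: the shift along the world's x, y, z each as a share of 600 mm, from -1 to 1, then the turn, a rotation vector about the world's x, y, z each as a share of pi/2 rad, from -1 to 1, then the opening, from 0 (shut) to 1 (fully open). In form: [[x, y, z, ax, ay, az, fingers], ...]. A call has 1 to 12 rows; each row shifts and turns the commanded pose from where the row before left it; what a row does not reach is not made up. A row lasts 1/10 s, in which the tool goes at most 50 mm and 8.59 degrees, less where a joint would pass 70% of its speed; a pose out of reach is approached as far as the arm can. A call with a number of a shift or a turn outside -1 to 1 is refused whole. A call with a gripper value outside its range is refused whole. The fingers move at their own pace and stop on an object; FORCE is the grip in N (left out, the last holds). Time passes only in rows, so rows that do not move let the fingers close. It gives the time, the measured TCP pose, the force, the opening and the grip force at its end, in the units of the state.
- r.read_state(): the state, without advancing time (a new reading comes with each control period).
- r.snapshot(name): name is "scene" or "top" or "wrist"; returns a dict with "frame" (420x560x3 uint8, red, green, blue), "z_map" (420x560 float32, mm along the optical axis (not along the pixel's ray), 0 where there is no reading), "K" (3x3 intrinsics, pixels), "dist" ([k1, k2, p1, p2, k3] as OpenCV has them; the pictures are not rectified), "xyz" and "attitude" of the camera in the world. Camera axes: x right, y up, looking along -z (the intrinsics and any distortion apply to the point x, -y, -z); pixel columns grow to the right and rows downward; lengths in mm; the calibration is good to about 2 mm. A picture is of the moment at which its call begins.
- r.close_job(): hands the job in; it is judged then, once.
The state is a dict: "t": time; "q": joint angles; "qd": joint speeds; "tau": joint torques, N m; "tcp_pos": TCP position; "tcp_rot": TCP orientation; "wrist_force": force on the tool from outside, world axes, zero at the start; "ft_torque": the same for the moment, N m; "finger_gap": finger opening in mm; "finger_force": force on a finger pad.
Only numpy, scipy, OpenCV 4.12 (cv2) and the standard library are available. Lean on these libraries where they do the work, as an engineer would, in place of code of your own. Each camera call takes 0.05 s, during which the arm holds its last target. There are 200 camera calls.

## Task

Do the pull check on the welded tab: pick up the tubular pull gauge by its black grip, drop the eye of its rod over the upright pin on the red tab clamp, and pull the gauge level and straight back in line with the tab, away from the cell, until the red ring on the sprung rod has just come out of the tube. Never pull the ring far past the mouth, or the weld is overloaded, and leave the other things on the bench where they are. Finish while still holding the gauge there at the red ring; do not let go.

Things in the scene. Friction and masses are not known exactly. Their poses are not given: they have to be found in the camera images.
- gauge: tubular pull gauge, loose, 130 to 200 g, lying on the bench, eye end to its +x. Aluminium tube 28 mm across, 130 mm long along x; in the middle a black flat-sided grip, 72 mm long, 30 wide (y), 34 high, to be taken from above; square yellow collar, 34 mm, at each end. Origin: underside of the grip's middle; tube axis 17 mm above it; tube mouth 65 mm to +x; centre of gravity about 10 mm to +x
- gauge_rod (a joint): draw of the rod (white, 12 mm across) out of the gauge's mouth, m: 0 at rest to 0.056 at its stop. The inner spring pulls it back: 1 N at 0, 0.24 N more per mm. Its red ring, 10 mm wide, is hidden in the tube at rest: it begins to show at 0.028 and is just out at 0.038 (10 N). Beyond 0.050 the weld is overloaded
- eye (a point): centre of the flat steel eye at the rod's end: hole 22 mm across, 32 mm outside, 6 mm thick, level as the gauge lies, at the height of the tube's axis; at rest 36 mm out of the mouth, 101 mm from the gauge's origin along its +x
- stand: weld pull stand, bolted down; origin on the bench. Base plate from x -90 to +110 mm, 110 mm wide, 12 high; nest with upright blue cell (top 82 mm up), toggle clamp with red handle, level nickel tab from the cell to the red-topped tab clamp on a pillar. x axis: along the tab from tab clamp to cell, so the gauge's +x goes along it and the pull is to -x. All but the pin is lower than 96 mm
- pin_foot (a point): foot of the upright steel pin on the red jaw, on its axis, 60 mm from the stand's origin towards -x, 91 mm above the bench. Pin 8 mm across, 31 mm high, with a brass head 12 mm across. Two screw heads, 4 mm high, stand on the jaw 24 mm from it towards the cell
- hook_pin: the pin itself, fixed on the stand; origin at its foot, as pin_foot
- cell_1: bystander: loose spare cell, blue, 21.5 mm across, 70 mm high, upright; origin under its middle
- cell_2: bystander: loose spare cell, green, 21.5 mm across, 70 mm high, upright; origin under its middle
- tab_box: bystander: clear open box, 90 x 120 x 35 mm; origin under its middle
- caliper: bystander: digital caliper lying flat, 230 mm long along its y, 16 mm high; origin under its beam's middle
- screwdriver: bystander: screwdriver 170 mm long lying along its x; origin at its underside near the middle
- scanner: bystander: black hand scanner with a yellow trigger lying on its side, about 150 x 140 mm, 34 mm high; origin under it where head and handle meet

How it is judged:
By the outcome, as a careful person would: the job done as asked, in the order asked, and still so for the second after the job is handed in, while the arm keeps its last pose, push and grip.
It also fails if it takes over 48 s, if anything falls off the work surface, if the arm or the gripper's body presses on something with over 40 N, if the wrist force passes 120 N, or if a joint passes its speed limit or range.

## Working session

There is one attempt and no reset: what is moved stays moved. The work goes in short steps, Python scripts to look and compute and a shell command to move; the robot and the scene stay as the last step left them, time stands still between calls to the robot, and variables do not carry over. Pictures are saved under pics/ and viewed, at most 10 in all, crops included, and the job is handed in when it is done.

```bash
mkdir -p pics; cat > h.py <<'E'
import numpy as np,cv2,pickle
from scipy.spatial.transform import Rotation as R
from station import r
def rot(a):
    a=np.array(a,float)
    return a if a.shape==(3,3) else R.from_quat(a[[1,2,3,0]]).as_matrix()
def snap(n,f):
    s=r.snapshot(n); pickle.dump(s,open(f'pics/{f}.pkl','wb')); cv2.imwrite(f'pics/{f}.png',s['frame'][:,:,::-1]); return s
def load(f): return pickle.load(open(f'pics/{f}.pkl','rb'))
def ray(s,u,v):
    p=cv2.undistortPoints(np.array([[[u,v]]],float),np.array(s['K']),np.array(s['dist'],float))[0,0]
    return np.array(s['xyz'],float),rot(s['attitude'])@np.array([p[0],-p[1],-1.])
def atz(s,u,v,z):
    o,d=ray(s,u,v); return o+d*(z-o[2])/d[2]
def depth(s,u,v):
    o,d=ray(s,u,v); return o+d*s['z_map'][int(round(v)),int(round(u))]
def tri(a,b):
    (o1,d1),(o2,d2)=ray(*a),ray(*b)
    t=np.linalg.lstsq(np.c_[d1,-d2],o2-o1,rcond=None)[0]
    p,q=o1+d1*t[0],o2+d2*t[1]; return (p+q)/2,np.linalg.norm(p-q)
def proj(s,P):
    c=rot(s['attitude']).T@(np.array(P,float)-np.array(s['xyz'])); c=np.array([c[0],-c[1],-c[2]])
    return cv2.projectPoints(c[None],np.zeros(3),np.zeros(3),np.array(s['K']),np.array(s['dist'],float))[0][0,0]
def crop(s,f,u0,v0,w,h,k): cv2.imwrite(f'pics/{f}.png',cv2.resize(s['frame'][v0:v0+h,u0:u0+w,::-1],None,fx=k,fy=k,interpolation=cv2.INTER_CUBIC))
E
python3 - <<'E'
from h import *
for n in('scene','top','wrist'):
    s=snap(n,n+'0'); print(n,s['xyz'],s['attitude'],s['K'][0][0])
st=r.read_state(); print(st['tcp_pos'],st['tcp_rot'],st['finger_gap'],r.tcp_to_grasp,st['t'])
a=cv2.imread('pics/top0.png'); cv2.imwrite('pics/top0b.png',cv2.resize(a,(800,600)))
E
```

```text
scene [1284.47980802 -246.98106389  610.5144164 ] [0.7052147  0.36830708 0.26955455 0.54255181] 424.1540647243344
top [ 349.52386397  -49.05877479 1204.29192551] [-0.69856267 -0.0771548   0.06033996  0.70881339] 435.9066143234363
wrist [ 301.84383084 -606.92592093  383.5834886 ] [ 0.81343711 -0.11017591  0.0779631  -0.56577653] 352.63956733062486
[ 233.74565894 -632.76813757  221.74575757] [-7.24590054e-04  9.84390130e-01  1.75998650e-01 -1.50470462e-04] 87.14761383291584 -18.700000000000003 0.15
```

View pics/top0b.png

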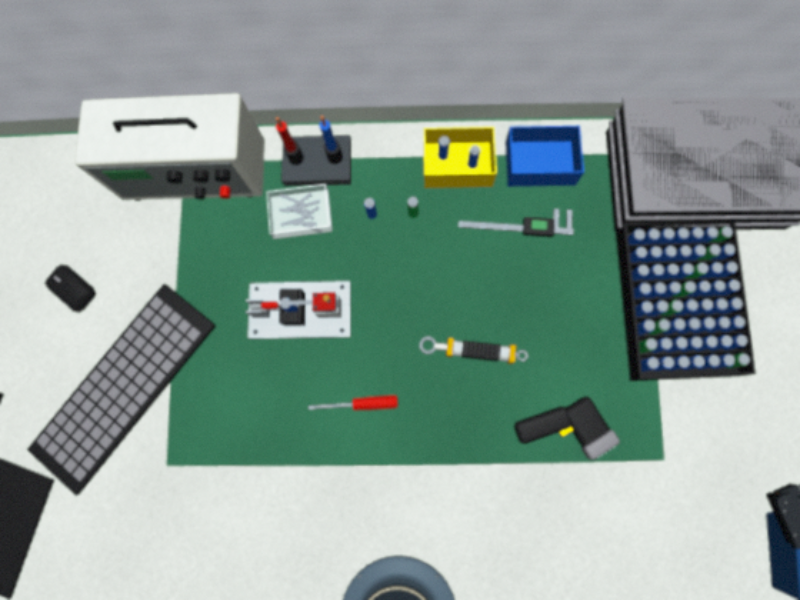

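View pics/scene0.png

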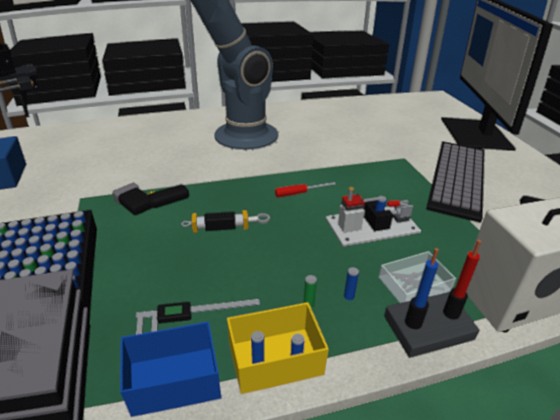

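The top view shows the gauge at about (480,350) of the 800 px picture with its eye to the left, at (428,345). The stand is at (300,310) with the red clamp at (326,302). In the scene view the gauge is at (220,221) and the pin at (351,190). I'll enlarge both for precise pixels.

```bash
python3 - <<'E'
from h import *
a=load('top0')['frame'][190:265,170:375,::-1]; b=load('scene0')['frame'][180:248,175:425,::-1]
A=cv2.resize(a,None,fx=3.9,fy=3.9,interpolation=cv2.INTER_CUBIC);B=cv2.resize(b,None,fx=3.2,fy=3.2,interpolation=cv2.INTER_CUBIC)
o=np.zeros((A.shape[0]+B.shape[0],800,3),np.uint8);o[:A.shape[0],:min(800,A.shape[1])]=A[:,:800];o[A.shape[0]:,:B.shape[1]]=B
cv2.imwrite('pics/both.png',o);print(A.shape)
E
```

```text
(292, 800, 3)
```

View pics/both.png

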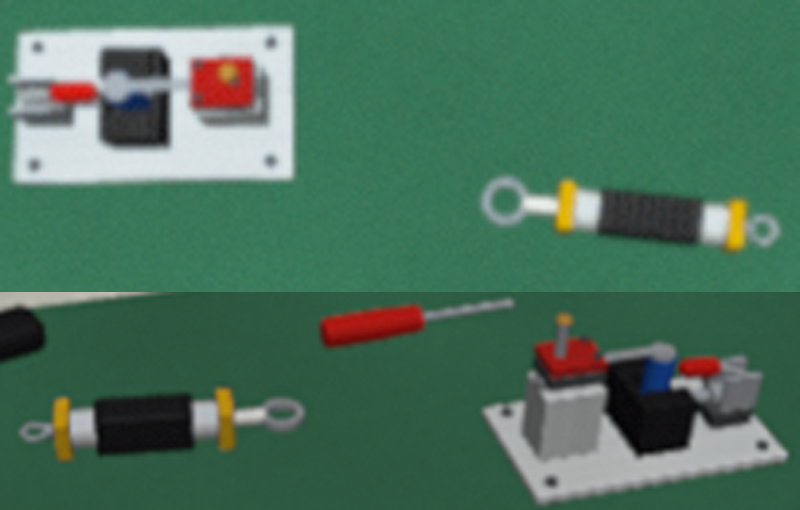

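The enlarged crop shows the eye at (505,202) and tail ring at (763,230) in the top part, and at (284,413) and (36,431) in the scene part. The pin head is at (228,72) in the top part and (565,320) in the scene part. The base screws are at (37,47), (270,43), (34,165) and (270,160).

```bash
python3 - <<'E'
from h import *
T,S=load('top0'),load('scene0')
t=lambda x,y:(T,170+(x+.5)/3.9-.5,190+(y+.5)/3.9-.5)
s=lambda x,y:(S,175+(x+.5)/3.2-.5,180+(y-291.5)/3.2-.5)
np.set_printoptions(precision=1,suppress=True)
for n,a,b in[('eye',(505,202),(284,413)),('tail',(763,230),(36,431)),('collarF',(567,206),(226,419)),('collarR',(738,226),(63,429)),('head',(228,72),(565,320))]:
    print(n,*tri(t(*a),s(*b)))
print('foot',atz(*s(562,357),91))
print('eye z17',atz(*t(505,202),17),atz(*s(284,413),17),'tail',atz(*t(763,230),17),'gripmid',atz(*t(651,216),34))
h=[atz(*t(*p),12) for p in[(37,47),(270,43),(34,165),(270,160)]]
print(h); d=h[0]-h[1]+h[2]-h[3]; print('stand yaw deg',np.degrees(np.arctan2(d[1],d[0])),'mid',np.mean(h,0))
print('depth eye ring/grip/head',depth(*t(651,216)),depth(*t(228,72)))
E
```

```text
eye [493.5 -59.7  18.7] 3.3605179036693134
tail [ 470.8 -239.7   18. ] 2.747501075697352
collarF [ 490.1 -102.9   18.4] 3.631771322466632
collarR [ 473.9 -221.2   18.8] 4.687062694971968
head [569.5 120.5 119.6] 2.9323232414705007
foot [572.5 122.1  91. ]
eye z17 [493.4 -61.4  17. ] [491.6 -57.5  17. ] tail [ 470.8 -241.2   17. ] gripmid [ 480.  -161.7   34. ]
[array([611.6, 275.5,  12. ]), array([611.5, 105.6,  12. ]), array([525.3, 274.7,  12. ]), array([526.4, 104.9,  12. ])]
stand yaw deg 90.17633490910518 mid [568.7 190.2  12. ]
depth eye ring/grip/head [ 480.3 -161.9   31.5] [568.9 119.  120.3]
```

```bash
python3 -m jog '[[0.034,0.066,0,0,0,0.058,1],[0.034,0.066,0,0,0,0.058,1],[0.034,0.066,0,0,0,0.058,1],[0.034,0.066,0,0,0,0.058,1],[0.034,0.066,0,0,0,0.058,1],[0.034,0.066,0,0,0,0.058,1],[0.034,0.066,0,0,0,0.058,1],[0.034,0.066,0,0,0,0.058,1],[0.034,0.066,0,0,0,0.058,1],[0.034,0.066,0,0,0,0.058,1],[0.034,0.066,0,0,0,0.058,1],[0.034,0.066,0,0,0,0.058,1]]'
python3 -m jog '[[0,0,0,0,0,0,1],[0,0,0,0,0,0,1],[0,0,0,0,0,0,1]]'
python3 - <<'E'
from h import *
s=snap('wrist','w1');st=r.read_state();print(st['tcp_pos'],rot(st['tcp_rot']).round(3),s['xyz'],st['wrist_force'])
E
```

```text
t: 1.35
tcp_pos: [479.1, -156.4, 222.6]
tcp_rot: [0.0, 0.748, 0.663, -0.0]
wrist_force: [0.9, -0.9, 0.1]
finger_gap: 86.6
finger_force: 0.0
t: 1.65
tcp_pos: [478.0, -159.4, 222.3]
tcp_rot: [-0.0, 0.75, 0.661, -0.001]
wrist_force: [-0.2, -1.0, -0.2]
finger_gap: 87.2
finger_force: 0.0
[ 477.93632615 -159.64143747  222.31227184] [[ 0.127  0.992 -0.001]
 [ 0.992 -0.127 -0.001]
 [-0.001 -0.001 -1.   ]] [486.93632448 -86.18195187 384.20076627] [-1.07831949 -0.00226157  0.1565292 ]
```

View pics/w1.png

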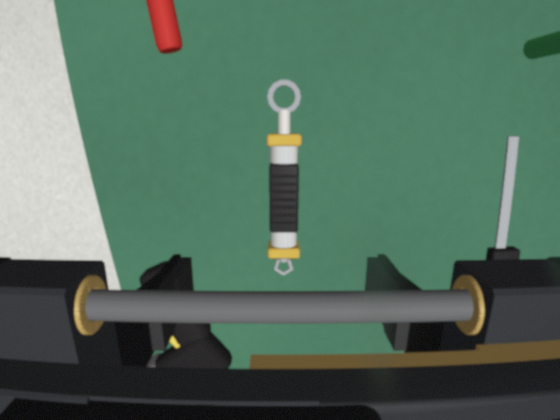

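The wrist view shows the gauge lined up with the tool: eye at (284,96), grip middle about (284,198), tail ring at (284,267).

```bash
python3 - <<'E'
from h import *
W=load('w1');np.set_printoptions(precision=1,suppress=True)
e=atz(W,284,96,17);t=atz(W,284,267,17);g=atz(W,284,197.5,34);d=e-t
print(e,t,g,depth(W,284,197),np.degrees(np.arctan2(d[1],d[0])),'origin',e-101*d/np.linalg.norm(d))
print('tri',tri((W,284,96),(load('scene0'),175+284.5/3.2-.5,180+(413-291.5)/3.2-.5)))
T=load('top0');print(tri((W,284,96),(T,170+505.5/3.9-.5,190+202.5/3.9-.5)))
E
```

```text
[494.8 -60.1  17. ] [ 472.7 -241.5   17. ] [ 482.5 -159.    34. ] [ 482.6 -158.6   33.7] 83.0481320477564 origin [ 482.6 -160.4   17. ]
tri (array([494.9, -59.3,  19.6]), np.float64(1.9497924880547226))
(array([494.3, -60.7,  14.6]), np.float64(1.893654155414889))
```

```bash
python3 -m jog '[[0.0075,0,-0.045,0,0,0,1],[0,0,-0.06,0,0,0,1],[0,0,-0.06,0,0,0,1],[0,0,-0.06,0,0,0,1],[0,0,-0.05,0,0,0,1],[0,0,-0.04,0,0,0,1],[0,0,-0.03,0,0,0,1],[0,0,-0.015,0,0,0,1],[0,0,0,0,0,0,1],[0,0,0,0,0,0,1]]'
python3 -m jog '[[0,0,0,0,0,0,0],[0,0,0,0,0,0,0],[0,0,0,0,0,0,0],[0,0,0,0,0,0,0],[0,0,0,0,0,0,0],[0,0,0,0,0,0,0],[0,0,0,0,0,0,0],[0,0,0,0,0,0,0]]' 50
```

```text
t: 2.7
tcp_pos: [483.6, -158.7, 7.1]
tcp_rot: [0.0, 0.75, 0.662, 0.0]
wrist_force: [0.9, 0.4, 0.5]
finger_gap: 86.9
finger_force: 0.0
t: 3.5
tcp_pos: [483.2, -157.9, 6.5]
tcp_rot: [-0.0, 0.749, 0.662, 0.0]
wrist_force: [0.0, 1.2, 0.5]
finger_gap: 31.2
finger_force: 0.0
```

```bash
python3 -m jog '[[0,0,0,0,0,0,0],[0,0,0,0,0,0,0],[0,0,0,0,0,0,0],[0,0,0.01,0,0,0,0],[0,0,0.03,0,0,0,0],[0,0,0.05,0,0,0,0],[0,0,0.05,0,0,0,0],[0,0,0.05,0,0,0,0],[0,0,0.03,0,0,0,0],[0,0,0,0,0,0,0],[0,0,0,0,0,0,0]]' 50
python3 - <<'E'
from h import *
s=snap('wrist','w2');snap('scene','s2');st=r.read_state();print(st['tcp_pos'],rot(st['tcp_rot']).round(3),st['wrist_force'],st['finger_gap'],st['finger_force'])
a=s['frame'][0:220,180:400,::-1];b=load('s2')['frame'][120:240,175:275,::-1]
o=np.zeros((440,800,3),np.uint8);o[:,:440]=cv2.resize(a,None,fx=2,fy=2,interpolation=2);o[:432,440:800]=cv2.resize(b,None,fx=3.6,fy=3.6,interpolation=2);cv2.imwrite('pics/w2b.png',o)
E
```

```text
t: 4.6
tcp_pos: [482.7, -158.0, 138.3]
tcp_rot: [-0.0, 0.75, 0.662, -0.0]
wrist_force: [-0.3, 0.2, -2.2]
finger_gap: 29.5
finger_force: 50.0
[ 482.01615117 -157.828339    137.22245493] [[ 0.123  0.992 -0.003]
 [ 0.992 -0.123  0.001]
 [ 0.001 -0.003 -1.   ]] [ 0.32163954  0.18380414 -1.01666663] 29.86302576766511 49.998763762414455
```

View pics/w2b.png

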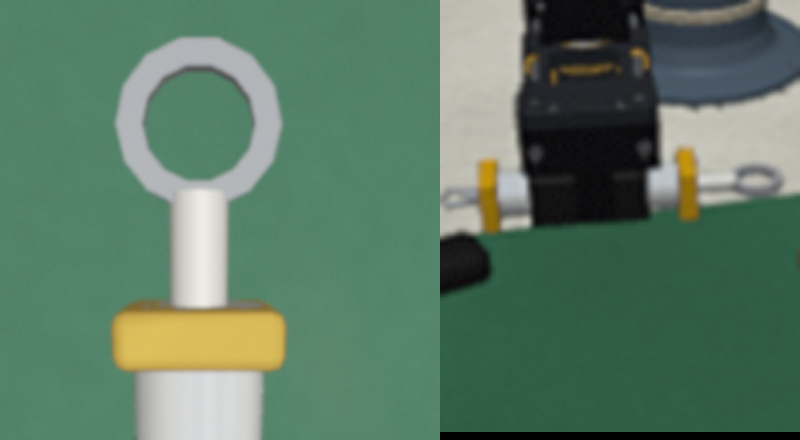

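The wrist part shows the eye ring centred at (199,119) in the crop, level and held straight. In the scene part the eye is at (758,180).

```bash
python3 - <<'E'
from h import *
W,S=load('w2'),load('s2');np.set_printoptions(precision=1,suppress=True)
a=(W,180+199.5/2-.5,119.5/2-.5);b=(S,175+318.5/3.6-.5,120+180.5/3.6-.5)
print(tri(a,b)); 
for z in(145,150,155):print(atz(*a,z))
print(depth(W,279,25))
E
```

```text
(array([494.5, -59.2, 148.9]), np.float64(0.7906857843566061))
[494.5 -58.9 145. ]
[494.4 -59.8 150. ]
[494.3 -60.6 155. ]
[495.9 -47.2 151.4]
```

```bash
python3 -m jog '[[0.01,0.014,0,0,0,0.0096,0],[0.018,0.028,0,0,0,0.0096,0],[0.018,0.028,0,0,0,0.0096,0],[0.018,0.028,0,0,0,0.0096,0],[0.018,0.028,0,0,0,0.0096,0],[0.018,0.028,0,0,0,0.0096,0],[0.018,0.028,0,0,0,0.0096,0],[0.018,0.028,0,0,0,0.0096,0],[0.009,0.014,0,0,0,0,0],[0,0,0,0,0,0,0],[0,0,0,0,0,0,0],[0,0,0,0,0,0,0]]' 50
python3 - <<'E'
from h import *
s=snap('wrist','w3');snap('scene','s3');st=r.read_state();print(st['tcp_pos'],rot(st['tcp_rot']).round(3),st['wrist_force'],st['finger_gap'],st['finger_force'])
a=s['frame'][0:220,180:400,::-1];b=load('s3')['frame'][130:250,290:390,::-1]
o=np.zeros((440,800,3),np.uint8);o[:,:440]=cv2.resize(a,None,fx=2,fy=2,interpolation=2);o[:432,440:800]=cv2.resize(b,None,fx=3.6,fy=3.6,interpolation=2);cv2.imwrite('pics/w3b.png',o)
E
```

```text
t: 5.9
tcp_pos: [569.6, -24.9, 138.2]
tcp_rot: [-0.0, 0.709, 0.705, -0.001]
wrist_force: [0.5, -0.8, -1.9]
finger_gap: 29.6
finger_force: 50.0
[569.79199899 -24.77014874 138.44634157] [[ 0.005  1.    -0.   ]
 [ 1.    -0.005 -0.001]
 [-0.001 -0.    -1.   ]] [-0.1462316  -0.02285235 -1.26358015] 29.739699666515417 49.99873367138207
```

View pics/w3b.png

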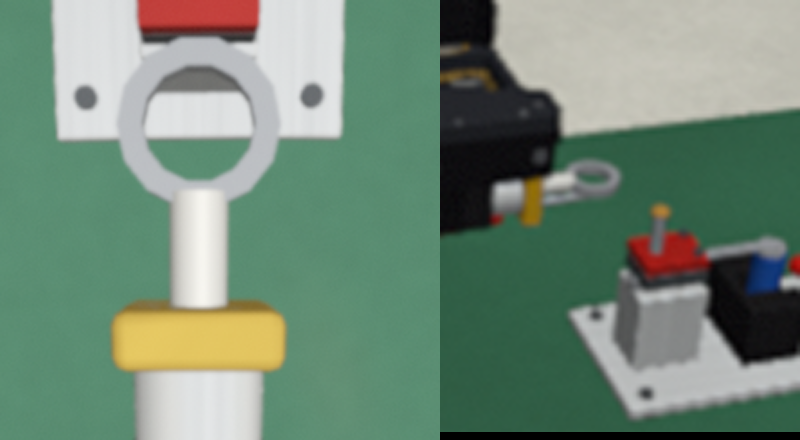

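In the wrist crop, the eye (199,119) is in line with the jaw (138–258) and base screws (86,97), (311,95). In the scene part the pin head is at (661,211) and the eye at (594,180).

```bash
python3 - <<'E'
from h import *
W,S=load('w3'),load('s3');np.set_printoptions(precision=1,suppress=True)
w=lambda x,y:(W,180+(x+.5)/2-.5,(y+.5)/2-.5)
s=lambda x,y:(S,290+(x-439.5)/3.6-.5,130+(y+.5)/3.6-.5)
h=[atz(*w(86,97),12),atz(*w(311,95),12)];print(h,np.mean(h,0))
print('jaw edge',atz(*w(138,27),91),atz(*w(258,27),91))
print('eye',tri(w(199,120),s(594,180)),atz(*w(199,120),149))
print('pin head scene z120',atz(*s(661,211),120),'foot',atz(*s(657,251),91))
E
```

```text
[array([526.5, 105.9,  12. ]), array([612.5, 106.3,  12. ])] [569.5 106.1  12. ]
jaw edge [553.1 108.5  91. ] [585.9 108.4  91. ]
eye (array([569.8,  74.5, 148.7]), np.float64(0.6239394196635113)) [569.7  74.2 149. ]
pin head scene z120 [569.4 121.6 120. ] foot [570.  122.3  91. ]
```

```bash
python3 -m jog '[[0,0.01,0,0,0,0,0],[0,0.02,0,0,0,0,0],[0,0.02,0,0,0,0,0],[0,0.0175,0,0,0,0,0],[0,0.01,0,0,0,0,0],[0,0,0,0,0,0,0],[0,0,0,0,0,0,0],[0,0,0,0,0,0,0]]' 50
python3 - <<'E'
from h import *
s=snap('wrist','w4');snap('scene','s4');st=r.read_state();print(st['tcp_pos'],st['wrist_force'])
a=s['frame'][0:220,180:400,::-1];b=load('s4')['frame'][130:250,290:390,::-1]
o=np.zeros((440,800,3),np.uint8);o[:,:440]=cv2.resize(a,None,fx=2,fy=2,interpolation=2);o[:432,440:800]=cv2.resize(b,None,fx=3.6,fy=3.6,interpolation=2);cv2.imwrite('pics/w4b.png',o)
E
```

```text
t: 6.8
tcp_pos: [570.2, 22.2, 138.5]
tcp_rot: [0.0, 0.709, 0.706, -0.0]
wrist_force: [0.3, 0.5, -1.3]
finger_gap: 29.5
finger_force: 50.0
[570.24119677  22.17407085 138.5028283 ] [ 0.00335833 -0.03762301 -1.88977203]
```

View pics/w4b.png

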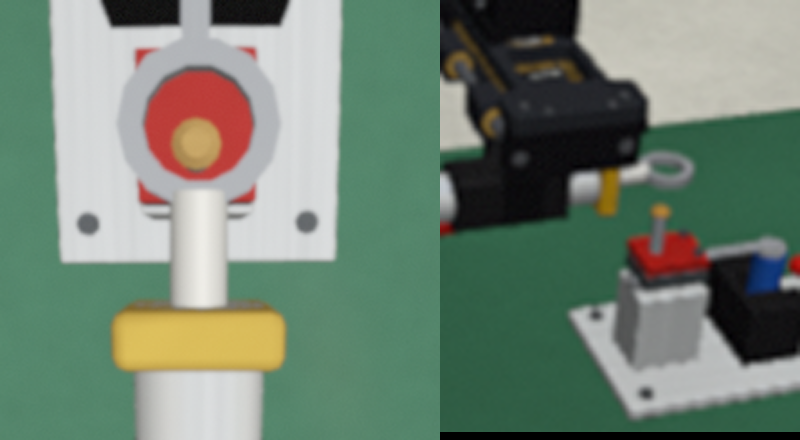

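The eye ring is centred at (199,119) over the jaw, and the pin head shows through it at (197,143), displaced partly by parallax.

```bash
python3 - <<'E'
from h import *
W=load('w4');np.set_printoptions(precision=1,suppress=True)
w=lambda x,y:(W,180+(x+.5)/2-.5,(y+.5)/2-.5)
print('head',atz(*w(197,143),122),'eye',atz(*w(199,120),149),'screws',atz(*w(88,223),12),atz(*w(306,222),12))
E
```

```text
head [569.8 120.5 122. ] eye [570.3 121.3 149. ] screws [526.4 105.8  12. ] [612.5 106.   12. ]
```

Offset is under 1 mm, so I lower the eye over the pin.

```bash
python3 -m jog '[[-0.001,-0.001,-0.006,0,0,0,0],[0,0,-0.01,0,0,0,0],[0,0,-0.01,0,0,0,0],[0,0,-0.01,0,0,0,0],[0,0,-0.01,0,0,0,0],[0,0,-0.01,0,0,0,0],[0,0,-0.01,0,0,0,0],[0,0,-0.006,0,0,0,0],[0,0,0,0,0,0,0],[0,0,0,0,0,0,0],[0,0,0,0,0,0,0]]' 50
python3 - <<'E'
from h import *
s=snap('wrist','w5');snap('scene','s5');st=r.read_state();print(st['tcp_pos'],st['wrist_force'])
a=s['frame'][0:220,180:400,::-1];b=load('s5')['frame'][130:250,290:390,::-1]
o=np.zeros((440,800,3),np.uint8);o[:,:440]=cv2.resize(a,None,fx=2,fy=2,interpolation=2);o[:432,440:800]=cv2.resize(b,None,fx=3.6,fy=3.6,interpolation=2);cv2.imwrite('pics/w5b.png',o)
E
```

```text
t: 8.0
tcp_pos: [569.9, 22.4, 95.7]
tcp_rot: [0.0, 0.708, 0.706, 0.0]
wrist_force: [-0.2, -0.2, -1.2]
finger_gap: 29.4
finger_force: 50.0
[569.84254461  22.35772359  95.68878087] [-0.73031368 -0.40061197 -1.73491804]
```

View pics/w5b.png

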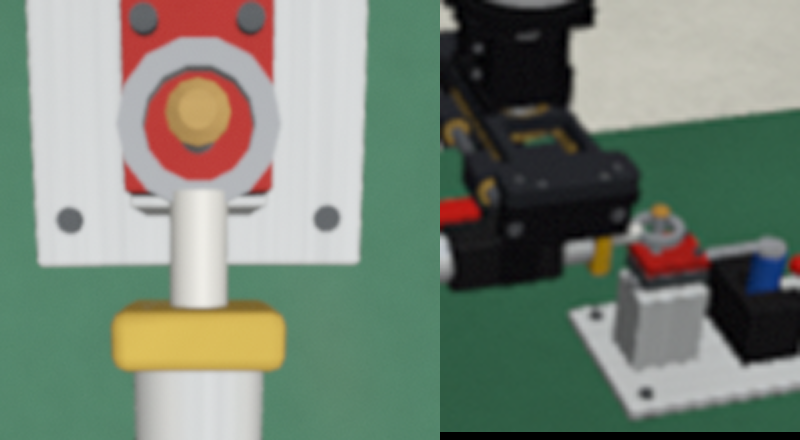

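The eye is over the pin: the head shows inside the ring at (198,110) and the ring sits below the head in the scene part. I'll pull the first part.

```bash
python3 -m jog '[[0,-0.006,0,0,0,0,0],[0,-0.006,0,0,0,0,0],[0,-0.006,0,0,0,0,0],[0,-0.006,0,0,0,0,0],[0,-0.006,0,0,0,0,0],[0,-0.006,0,0,0,0,0],[0,-0.006,0,0,0,0,0],[0,-0.006,0,0,0,0,0],[0,-0.006,0,0,0,0,0],[0,-0.006,0,0,0,0,0],[0,0,0,0,0,0,0],[0,0,0,0,0,0,0]]' 55
python3 - <<'E'
from h import *
f=[]
for i in range(8):
    s=snap('wrist','w6');st=r.read_state();f.append(st['wrist_force'])
print(np.mean(f,0),np.std(f,0),st['tcp_pos'],rot(st['tcp_rot']).round(3))
fr=s['frame'][40:180,230:330].astype(int)
red=(fr[:,:,0]>130)&(fr[:,:,1]<90); print([(i+40,int(n)) for i,n in enumerate(red.sum(1)) if n])
E
```

```text
t: 9.3
tcp_pos: [569.7, -11.6, 95.5]
tcp_rot: [-0.001, 0.708, 0.706, 0.001]
wrist_force: [0.1, 7.7, -1.7]
finger_gap: 29.9
finger_force: 55.0
[ 0.1595484   7.36977199 -2.26219904] [0.46086468 0.36779508 0.2131016 ] [569.6928609  -11.4334652   95.44207994] [[ 0.002  1.     0.001]
 [ 1.    -0.002  0.003]
 [ 0.003  0.001 -1.   ]]
[]
```

```bash
python3 -m jog '[[0,-0.004,0,0,0,0,0],[0,-0.004,0,0,0,0,0],[0,-0.004,0,0,0,0,0],[0,-0.004,0,0,0,0,0],[0,-0.003,0,0,0,0,0],[0,-0.002,0,0,0,0,0],[0,0,0,0,0,0,0],[0,0,0,0,0,0,0],[0,0,0,0,0,0,0]]' 55
python3 - <<'E'
from h import *
f=[]
for i in range(8):
    s=snap('wrist','w7');st=r.read_state();f.append(st['wrist_force'])
print(np.mean(f,0),st['tcp_pos'],rot(st['tcp_rot']).round(3),st['finger_gap'])
snap('scene','s7')
a=s['frame'][0:220,180:400,::-1];b=load('s7')['frame'][130:250,290:390,::-1]
o=np.zeros((440,800,3),np.uint8);o[:,:440]=cv2.resize(a,None,fx=2,fy=2,interpolation=2);o[:432,440:800]=cv2.resize(b,None,fx=3.6,fy=3.6,interpolation=2);cv2.imwrite('pics/w7b.png',o)
E
```

```text
t: 10.6
tcp_pos: [569.7, -22.5, 95.4]
tcp_rot: [-0.001, 0.707, 0.707, 0.002]
wrist_force: [0.9, 10.3, -3.0]
finger_gap: 29.8
finger_force: 55.0
[ 0.68001568  9.81793243 -2.89523953] [569.73105811 -22.55030952  95.43773948] [[ 0.001  1.     0.001]
 [ 1.    -0.001  0.005]
 [ 0.005  0.001 -1.   ]] 29.33978128721475
```

View pics/w7b.png

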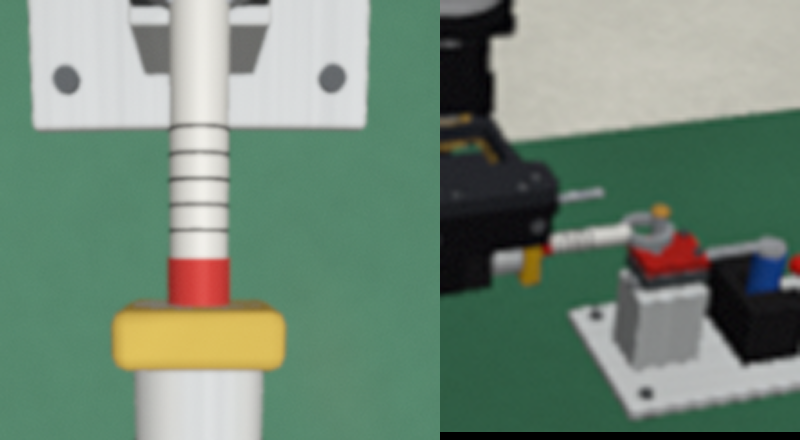

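The red ring runs from row 259 to 305 in the crop and its lower edge is still at the mouth, so the draw is about 37 mm. The eye is on the pin and the gauge is level. About 2.5 mm more is needed.

```bash
python3 -m jog '[[0,-0.001,0,0,0,0,0],[0,-0.001,0,0,0,0,0],[0,-0.001,0,0,0,0,0],[0,-0.001,0,0,0,0,0],[0,-0.0007,0,0,0,0,0],[0,0,0,0,0,0,0],[0,0,0,0,0,0,0],[0,0,0,0,0,0,0],[0,0,0,0,0,0,0],[0,0,0,0,0,0,0]]' 55
python3 - <<'E'
from h import *
f=[]
for i in range(8):
    s=snap('wrist','w8');st=r.read_state();f.append(st['wrist_force'])
print(np.mean(f,0),st['tcp_pos'],st['finger_gap'])
crop(s,'w8b',230,60,100,110,5)
E
```

```text
t: 12.05
tcp_pos: [569.8, -25.0, 95.4]
tcp_rot: [-0.002, 0.707, 0.707, 0.002]
wrist_force: [0.2, 10.8, -2.6]
finger_gap: 29.5
finger_force: 55.0
[ 0.64253788 10.73927956 -3.34767975] [569.69806179 -24.993452    95.40039058] 29.592176059585945
```

View pics/w8b.png

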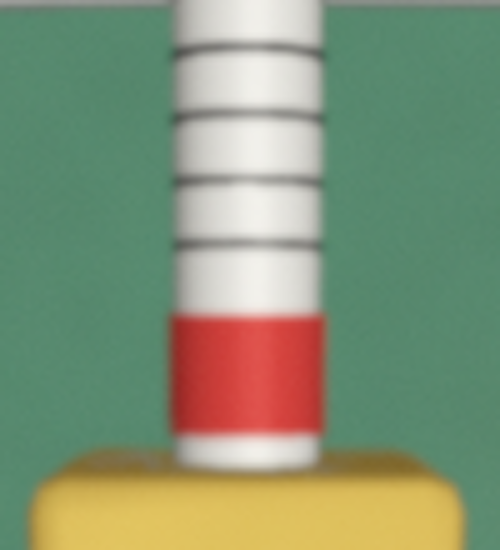

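The red ring now spans rows 316–434, with about 2 mm of white between it and the mouth. The force is 10.7 N and the draw about 40 mm, so the ring is just out and I hand in.

```bash
python3 -c "
from station import r
print(r.close_job())"
```

```text
the job is handed in; nothing more can be done
None
```

The job is handed in with the arm still holding the gauge level and its eye on the pin; the red ring is just out of the tube at about 40 mm draw (10.7 N), well short of the 50 mm overload point.

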